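# Fit the pivot post into the guided knife sharpener

## Task

Get the guided knife sharpener ready: take the post with the square, cross-bored head out of the wooden post block and slide it down into the sharpener's post holder, past its spring plunger, with the cross bore facing the blade clamp. Feel for the stop screw hidden in the holder and set the post's foot down on it gently, because ramming would spoil its setting. Leave everything else where it is.

Things in the scene. Friction and masses are not known exactly. Their poses are not given: they have to be found in the camera images.
- sharpener: Guided knife sharpener, fixed: grey plate 90 x 190 mm, its top 13 mm above the bench. Origin under the plate's centre. y runs along the plate from the blade clamp (two dark jaws 62 x 34 mm on a pillar, 100 mm high in all, at y = -55 mm) to the post holder (dark steel sleeve 37 mm wide, at y = +55 mm); the plunger's knob is on the -x side of the post holder; z up.
- bore_mouth (a point): Centre of the open top of the post holder's bore, 85 mm above the bench, axes as the sharpener's. Bore vertical, 17.6 mm wide. Deep in it sits a fixed stop screw with a flat, hard face, preset somewhere between 33 and 70 mm below this point; it is not visible and its setting is not measured. On it the force rises steeply; more than 25 N on it is ramming.
- plunger (a joint): Travel of the spring plunger, pushed back out of the bore (m): 0 with the bore empty, about 0.002 once the 16 mm rod has passed. Its 8 mm ball nose stands 4.2 mm into the bore from the -x side, 17 mm below the mouth, pressed in with 5 to 7 N. It takes 10 to 16 N to push the nose of the post past it, then 5 to 8 N to keep it sliding. Barrel and black knob reach 47 mm from the bore's axis.
- post_block: Wooden post block, 60 x 150 x 50 mm, fixed on the bench, origin under its centre, y along its length; three 18 mm holes 38 mm deep at y = -50, 0 and +50 mm. The outer two hold the two posts (either way round), the middle one is empty. Room: 0.67 m above the bench a wall shelf juts out on the robot's right, to 0.55 m ahead of its base; swing the arm across drawn in.
- post_head (a point): Centre of the pivot post's square head, 24 (x) x 26 (y) x 34 (z) mm, dark steel, with a small 12 mm screw 7 mm high on top. The brass-bushed cross bore runs through it along its y axis, so it is gripped on its two x faces (24 mm apart). z points up along the post. The post weighs about 0.2 kg.
- post_foot (a point): Centre of the flat foot of the pivot post, 132 mm below the centre of the head and on the same axes. The rod is plain ground steel of 16 mm diameter, 115 mm long from foot to head; its lowest 10 mm taper to 7.6 mm diameter. At the start the foot stands 12 mm above the bench on the floor of its hole.
- rest_knob (a point): Centre of the round knob (32 mm wide) of the other, shorter post in the post block, the blade rest post, whose top is 92 mm above the bench; not needed for this job.
- masking_tape: Roll of masking tape, 54 mm wide and 25 mm high; bystander. Origin under its centre.
- polish_tin: Round tin of polish, 66 mm wide and 28 mm high; bystander. Origin under its centre.
- parts_cup: Small tin cup, 65 mm wide and 56 mm high; bystander. Origin under its centre.
- wax_bar: Dark red bar of polishing wax, 35 x 105 x 24 mm; bystander. Origin under its centre.
There are look-alikes about, which are no part of the job. What is shaped like the part that bears post_head but purple is not meant.

How it is judged:
By the outcome, as a careful person would: the job done as asked, in the order asked, and still so for the second after the job is handed in, with the robot touching nothing.
It also fails if it takes over 42 s, if anything falls off the work surface, if the arm or the gripper's body presses on something with over 40 N, if the wrist force passes 120 N, or if a joint passes its speed limit or range.

## Robot

A 6-joint arm with a two-finger parallel gripper is mounted at the origin on a cart in front of the work surface, level with it; the furniture and walls round the work are solid. World frame = base frame: x ahead of the robot, y to its left, z up, the work surface at z = 0. Lengths are in m, angles in rad, forces in N, time in s.
With the tool pointing down it reaches from about 0.325 to 0.775 m from the base axis. Payload 9.3 kg.
Tool frame: the origin (TCP) lies at the very end of the fingers, on their centre line; the grasp point (between the pads) lies 19 mm behind it; z points along the fingers, y is the line along which they close (so a half turn about z gives the same grasp; the last joint's range is limited). The gripper opens to 85 mm and grips with 20 to 120 N. Pads are 22 mm wide; open, the fingers measure 114 mm over their backs; the gripper's body (76 mm by 85 mm) begins 54 mm behind the grasp point. The pads swing forward as they close: fully open they stand 13 mm farther back than shut.
Start: joints at [-1.391, 0.259, 0.021, 1.334, 0, 1.418], TCP at [0.18, -0.52, 0.196] pointing down, gripper open.
Joint ranges: [-3.04, 3.04], [-0.91, 1.82], [-1.04, 1.36], [-1.92, 1.95], [-1.52, 1.45], [-3.14, 3.14]. Speed limits (rad/s): [2.22, 2.22, 2.79, 3.14, 3.14, 3.14].

## Interface

Orientations are given as a unit quaternion [w, x, y, z].
In Python, from rig import readout, optics, r gives the robot as it stands. The module is installed in compiled form; this text tells all that it offers.
- The arm moves only by the tool jog_arm, never from a script. Its argument "motion" is a list of rows, each a list of 2 entries, a list of its own where there are three numbers: the shift along the tool's x, y, z in cm, then the turn, a rotation vector about the tool's x, y, z in degrees. A call has 1 to 5 rows; each row is the pose to reach, as a shift and turn from the pose commanded when the call began, along the tool's axes at that moment; what a row does not reach only later rows make up. A row lasts 1/12 s, in which the tool goes at most 41.7 mm and 7.16 degrees, less where a joint would pass 70% of its speed; a pose out of reach is approached as far as the arm can. A call with a gripper value outside its range is refused whole. "gripper" is the closure, from -1 (fully open) to 1 (shut), set as the call begins (left out, the last holds). The fingers move at their own pace and stop on an object; the grip force is fixed at half the most. Time passes only in rows, so rows that repeat a pose let the fingers close. It gives the time, the measured TCP pose, the force, the opening and the grip force at its end, in the units of the state.
- readout.state(): the state, without advancing time (a new reading comes with each control period).
- optics.snapshot(name): name is "side" or "top" or "wrist"; returns the picture (480x640x3 uint8, red, green, blue); there is no depth.
- optics.camera_model(name): a dict with "K" (3x3 intrinsics, pixels), "cam_to_world" (4x4, takes a point from camera to world coordinates); the wrist camera has in their place "T_tool_cam" (4x4, takes a point from camera to tool coordinates, whose origin is the TCP and whose axes are the flange's). Camera axes: x right, y up, looking along -z (the intrinsics and any distortion apply to the point x, -y, -z); pixel columns grow to the right and rows downward; lengths in m; the calibration is good to about 2 mm. A picture is of the moment at which its call begins: read the wrist's pose just before it. camera_model takes no time and is no camera call.
- r.sign_off(): hands the job in; it is judged then, once.
The state is a dict: "time_s": time; "joint_positions": joint angles; "dq": joint speeds; "joint_torque": joint torques, N m; "eef_pos": TCP position; "orientation": TCP orientation; "ft_force": force on the tool from outside, world axes, zero at the start; "ft_torque": the same for the moment, N m; "opening": finger opening in m; "gripper_force": force on a finger pad.
Only numpy, scipy, OpenCV 4.12 (cv2) and the standard library are available. Lean on these libraries where they do the work, as an engineer would, in place of code of your own. Each camera call takes 0.05 s, during which the arm holds its last target. There are 200 camera calls.

## Working session

There is one attempt and no reset: what is moved stays moved. The work goes in short steps, Python scripts to look and compute and a tool call to move; the robot and the scene stay as the last step left them, time stands still between calls to the robot, and variables do not carry over. Pictures are saved under pics/ and viewed, at most 10 in all, crops included, and the job is handed in when it is done.

Besides the shell and the picture viewer there is one more tool, called after "Request:" by a JSON object that holds its "method" and its "body". jog_arm: Moves the arm, as the interface text tells. Its arguments: {"type":"object","properties":{"motion":{"type":"array"},"gripper":{"type":"number"}},"required":["motion"]}

```bash
mkdir -p pics; python3 - <<'E'
from rig import readout, optics, r
import cv2
s=readout.state();print({k:s[k] for k in('time_s','eef_pos','orientation','opening','ft_force')})
for n in('side','top'):
    cv2.imwrite(f'pics/{n}0.png',optics.snapshot(n)[:,:,::-1])
    print(n,optics.camera_model(n))
print(optics.camera_model('wrist'))
E
```

```text
{'time_s': 0.0, 'eef_pos': array([ 0.17962667, -0.51949975,  0.19545712]), 'orientation': array([-6.64476020e-04,  9.86189977e-01,  1.65616690e-01,  2.01390339e-06]), 'opening': 0.08534395518638055, 'ft_force': array([-0.66943075, -0.1644621 ,  0.10735968])}
side {'K': array([[581.05653801,   0.        , 312.25017648],
       [  0.        , 581.05653801, 235.98041426],
       [  0.        ,   0.        ,   1.        ]]), 'cam_to_world': array([[-0.95363995,  0.21028332, -0.21529462,  0.33394572],
       [-0.30030583, -0.71169098,  0.63506878,  0.95564294],
       [-0.01967886,  0.67028119,  0.74184626,  0.89586147],
       [ 0.        ,  0.        ,  0.        ,  1.        ]])}
top {'K': array([[592.41128437,   0.        , 309.94141008],
       [  0.        , 592.41128437, 239.97506973],
       [  0.        ,   0.        ,   1.        ]]), 'cam_to_world': array([[ 0.02597704,  0.97992916, -0.19764624,  0.32569332],
       [-0.99961838,  0.02732158,  0.00407846,  0.28690312],
       [ 0.00939661,  0.19746487,  0.98026493,  1.2629822 ],
       [ 0.        ,  0.        ,  0.        ,  1.        ]])}
{'K': array([[353.43189085,   0.        , 318.19861213],
       [  0.        , 353.43189085, 239.50212875],
       [  0.        ,   0.        ,   1.        ]]), 'T_tool_cam': array([[-5.78369764e-04,  9.62303928e-01,  2.71975764e-01,
         6.93947905e-02],
       [ 9.99999769e-01,  4.59777234e-04,  4.99765824e-04,
        -9.79593508e-05],
       [ 3.55878350e-04,  2.71975991e-01, -9.62303972e-01,
        -1.77858112e-01],
       [ 0.00000000e+00,  0.00000000e+00,  0.00000000e+00,
         1.00000000e+00]])}
```

View pics/top0.png

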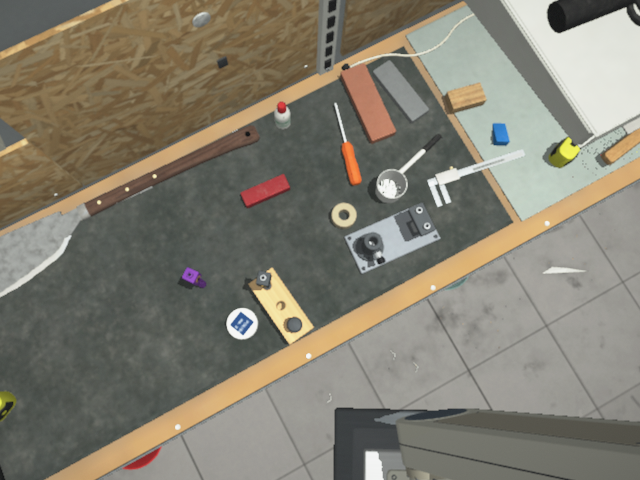

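View pics/side0.png

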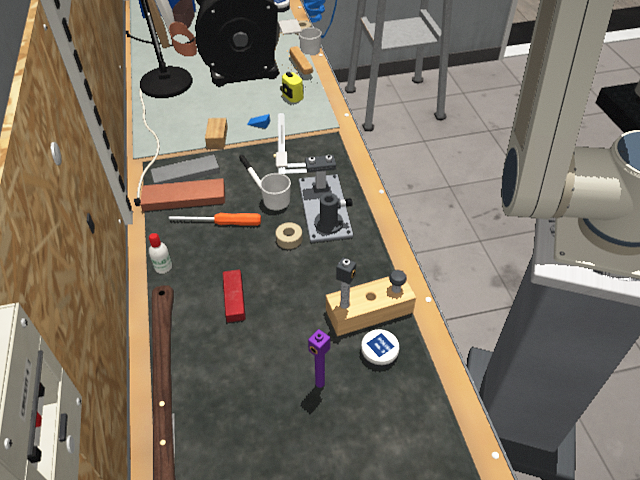

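Top view: the candidates are the dark square head in the block at (262,278), the purple upright look-alike at (192,276), and the round rest knob at (294,324). The dark head fits, since it sits in the block, is square and isn't purple. The holder is at (371,243) and the clamp at (416,220). In the side view the head is at (347,268) and the holder at (329,200). I'll confirm in an enlarged crop.

```bash
python3 - <<'E'
import cv2,numpy as np
t=cv2.imread('pics/top0.png');s=cv2.imread('pics/side0.png')
f=lambda im,x,y,w,h,k:cv2.resize(im[y:y+h,x:x+w],None,fx=k,fy=k,interpolation=cv2.INTER_CUBIC)
a=np.hstack([f(t,235,255,80,60,5),f(t,345,200,80,60,5)][:2])
a=np.hstack([f(t,235,260,80,60,5),f(t,340,215,80,60,5)])
b=np.hstack([f(s,320,250,80,60,5),f(s,290,185,80,60,5)])
cv2.imwrite('pics/c1.png',np.vstack([a,b]))
E
```

```text
(no output)
```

View pics/c1.png

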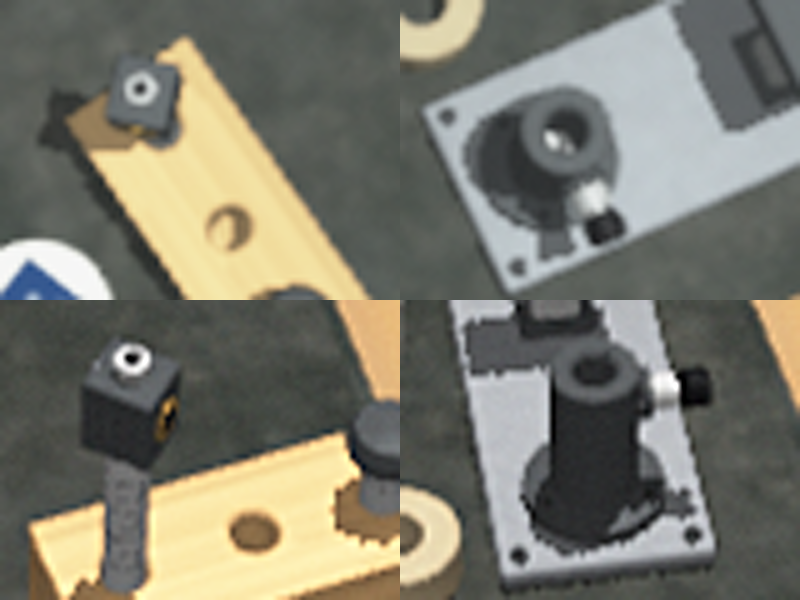

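```bash
cat > h.py <<'E'
from rig import readout, optics, r
import cv2,numpy as np
from scipy.spatial.transform import Rotation as R
def ray(n,u,v):
    m=optics.camera_model(n);K=m['K']
    T=m['cam_to_world']
    d=T[:3,:3]@np.array([(u-K[0,2])/K[0,0],-(v-K[1,2])/K[1,1],-1]);return T[:3,3],d
def atz(n,u,v,z):
    o,d=ray(n,u,v);return o+d*(z-o[2])/d[2]
def rot(): 
    q=readout.state()['orientation'];return R.from_quat(np.r_[q[1:],q[0]])
E
python3 - <<'E'
from h import *
np.set_printoptions(precision=4,suppress=True)
def tri(a,b):
    A=[];B=[]
    for n,u,v in(a,b):
        o,d=ray(n,u,v);d/=np.linalg.norm(d);P=np.eye(3)-np.outer(d,d);A.append(P);B.append(P@o)
    return np.linalg.lstsq(np.vstack(A),np.hstack(B),rcond=None)[0]
print('screw',tri(('top',263,277.8),('side',346.2,261.6)),atz('top',263,277.8,.168),atz('side',346.2,261.6,.168))
print('mouth',tri(('top',372.6,241.2),('side',329.2,199.4)),atz('top',372.6,241.2,.085),atz('side',329.2,199.4,.085))
c=lambda x,y:(235+x/5,260+y/5)
q=[atz('top',*c(*p),.161) for p in((122,55),(180,68),(108,108),(168,120))]
print('head corners',*q)
c2=lambda x,y:(320+x/5,250+(y-300)/5)
q=[atz('side',*c2(*p),.161) for p in((84,372),(107,337),(182,370),(148,402))]
print('head corners side',*q)
c=lambda x,y:(340+(x-400)/5,215+y/5)
print('plate',*[atz('top',*p,.013) for p in(c(423,107),c(508,292),(439.5,238))])
c=lambda x,y:(235+x/5,260+y/5)
print('mid hole',atz('top',*c(229,228),.05))
s=readout.state();print(rot().as_matrix())
E
```

```text
screw [0.4744 0.3681 0.1651] [0.4723 0.3678 0.168 ] [0.4756 0.3703 0.168 ]
mouth [0.5662 0.1545 0.0811] [0.5642 0.1548 0.085 ] [0.5664 0.1582 0.085 ]
head corners [0.4859 0.3756 0.161 ] [0.4816 0.3536 0.161 ] [0.4657 0.3799 0.161 ] [0.4618 0.3574 0.161 ]
head corners side [0.49   0.3748 0.161 ] [0.4868 0.3583 0.161 ] [0.4597 0.3649 0.161 ] [0.4668 0.3809 0.161 ]
plate [0.5877 0.2072 0.013 ] [0.5082 0.1698 0.013 ] [0.5899 0.0023 0.013 ]
mid hole [0.4319 0.3378 0.05  ]
[[ 0.9451  0.3267 -0.0002]
 [ 0.3267 -0.9451  0.0012]
 [ 0.0002 -0.0012 -1.    ]]
```

```bash
cat >> h.py <<'E'
def Rt(yaw): # tool down, tool x at yaw (deg)
    return R.from_euler('z',yaw,degrees=True)*R.from_euler('x',180,degrees=True)
def plan(pts,p=None,Rc=None):
    p=readout.state()['eef_pos'] if p is None else np.array(p); Rc=rot() if Rc is None else Rc
    for x,y,z,yaw in pts:
        q=np.array([x,y,z]);Rn=Rt(yaw)
        print(np.round(Rc.inv().apply(q-p)*100,2).tolist(),np.round((Rc.inv()*Rn).as_rotvec(degrees=True),1).tolist(),'dist cm',round(np.linalg.norm(q-p)*100,1))
        p,Rc=q,Rn
E
python3 - <<'E'
from h import *
plan([(.27,-.34,.22,50),(.40,-.19,.22,80),(.42,0,.22,110),(.40,.2,.22,140),(.43,.34,.24,167)])
E
```

```text
[14.41, -14.02, -2.43] [-0.1, -0.0, -30.9] dist cm 20.2
[19.85, 0.32, 0.0] [0.0, 0.0, -30.0] dist cm 19.8
[19.06, -1.33, -0.0] [0.0, 0.0, -30.0] dist cm 19.1
[19.48, 4.96, 0.0] [-0.0, 0.0, -30.0] dist cm 20.1
[6.7, 12.65, -2.0] [0.0, 0.0, -27.0] dist cm 14.5
```

Request:
{"method": "jog_arm", "body": {"motion": [[[14.4,-14.0,-2.4],[0,0,-31]],[[14.4,-14.0,-2.4],[0,0,-31]],[[14.4,-14.0,-2.4],[0,0,-31]],[[14.4,-14.0,-2.4],[0,0,-31]],[[14.4,-14.0,-2.4],[0,0,-31]]], "gripper": -1}}

```text
time_s: 0.52
eef_pos: [0.2704, -0.3381, 0.2202]
orientation: [-0.0, 0.905, 0.426, 0.0]
ft_force: [0.6, -0.2, 1.4]
opening: 0.0858
gripper_force: 0.0
```

Request:
{"method": "jog_arm", "body": {"motion": [[[19.8,0.3,0],[0,0,-30]],[[19.8,0.3,0],[0,0,-30]],[[19.8,0.3,0],[0,0,-30]],[[19.8,0.3,0],[0,0,-30]],[[19.8,0.3,0],[0,0,-30]]]}}

```text
time_s: 0.93
eef_pos: [0.4006, -0.188, 0.2201]
orientation: [-0.0, 0.763, 0.646, 0.0]
ft_force: [0.0, -0.3, -0.1]
opening: 0.0856
gripper_force: 0.0
```

Tracks accurately, so I'll continue.

Request:
{"method": "jog_arm", "body": {"motion": [[[19.1,-1.3,0],[0,0,-30]],[[19.1,-1.3,0],[0,0,-30]],[[19.1,-1.3,0],[0,0,-30]],[[19.1,-1.3,0],[0,0,-30]],[[19.1,-1.3,0],[0,0,-30]]]}}

```text
time_s: 1.35
eef_pos: [0.419, 0.0031, 0.2201]
orientation: [-0.0, 0.569, 0.822, 0.0]
ft_force: [0.2, -0.5, 0.2]
opening: 0.0854
gripper_force: 0.0
```

Request:
{"method": "jog_arm", "body": {"motion": [[[19.5,5.0,0],[0,0,-30]],[[19.5,5.0,0],[0,0,-30]],[[19.5,5.0,0],[0,0,-30]],[[19.5,5.0,0],[0,0,-30]],[[19.5,5.0,0],[0,0,-30]]]}}

```text
time_s: 1.77
eef_pos: [0.3986, 0.2026, 0.22]
orientation: [-0.0, 0.338, 0.941, 0.0]
ft_force: [1.3, -0.7, 0.2]
opening: 0.0851
gripper_force: 0.0
```

Request:
{"method": "jog_arm", "body": {"motion": [[[6.7,12.6,-2],[0,0,-27]],[[6.7,12.6,-2],[0,0,-27]],[[6.7,12.6,-2],[0,0,-27]],[[6.7,12.6,-2],[0,0,-27]],[[6.7,12.6,-2],[0,0,-27]]]}}

```text
time_s: 2.18
eef_pos: [0.4294, 0.3434, 0.2392]
orientation: [-0.0, 0.108, 0.994, 0.0]
ft_force: [-0.3, -0.8, -1.0]
opening: 0.0855
gripper_force: 0.0
```

```bash
python3 - <<'E'
from h import *
s=readout.state();print(s['time_s'],s['eef_pos'],s['orientation'],s['ft_force'],s['joint_positions'])
np.savez('w1.npz',p=s['eef_pos'],M=rot().as_matrix())
cv2.imwrite('pics/w1.png',optics.snapshot('wrist')[:,:,::-1])
E
```

```text
2.1833 [0.42942211 0.34338747 0.23923151] [-4.13312579e-04  1.08050992e-01  9.94145263e-01  9.00443315e-05] [-0.34294135 -0.83737843 -0.98468354] [5.21506011e-01 2.50485705e-01 1.19127848e-01 1.44000045e+00
 6.32388305e-04 7.38030559e-01]
```

View pics/w1.png

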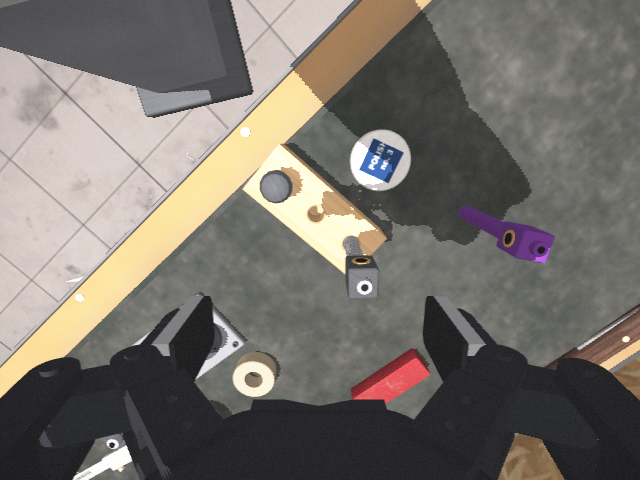

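The wrist view shows the dark head with its screw at (364,287), its sides nearly parallel to the image axes, and the brass bush at (361,260). I'll enlarge it.

```bash
python3 - <<'E'
import cv2
im=cv2.imread('pics/w1.png')[235:305,330:400]
cv2.imwrite('pics/w1c.png',cv2.resize(im,None,fx=8,fy=8,interpolation=cv2.INTER_CUBIC))
E
```

```text
(no output)
```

View pics/w1c.png

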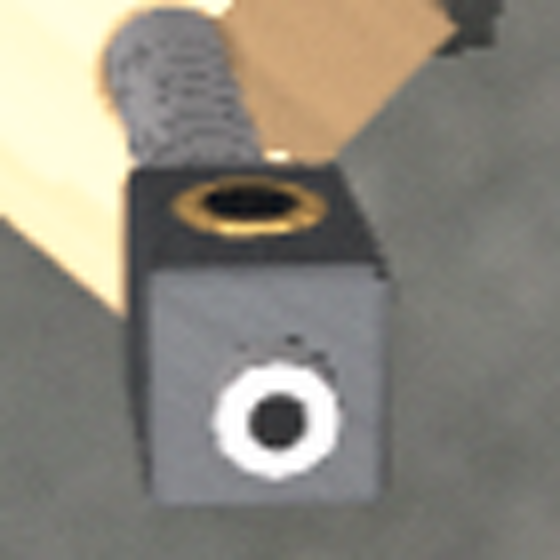

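```bash
cat >> h.py <<'E'
def wz(f,u,v,z):
    d=np.load(f);m=optics.camera_model('wrist');K,T=m['K'],m['T_tool_cam']
    c=np.array([(u-K[0,2])/K[0,0],-(v-K[1,2])/K[1,1],-1])
    o=d['M']@T[:3,3]+d['p'];v_=d['M']@T[:3,:3]@c
    return o+v_*(z-o[2])/v_[2]
E
python3 - <<'E'
from h import *
np.set_printoptions(precision=4,suppress=True)
w=lambda x,y,z:wz('w1.npz',330+x/8,235+y/8,z)
print('screw',w(278,419,.168))
c=[w(*p,.161) for p in((147,268),(388,265),(152,502),(383,500))];print(c,np.mean(c,0))
an=lambda v:np.degrees(np.arctan2(v[1],v[0]))
print(an(c[1]-c[0]),an(c[3]-c[2]),an(c[0]-c[2]),an(c[1]-c[3]))
plan([(.4745,.3685,.2,166)]); 
E
```

```text
screw [0.4758 0.3698 0.168 ]
[array([0.4608, 0.3607, 0.161 ]), array([0.4655, 0.3834, 0.161 ]), array([0.485 , 0.3564, 0.161 ]), array([0.4897, 0.3787, 0.161 ])] [0.4752 0.3698 0.161 ]
78.31379600336875 78.09422312723513 170.0344663031721 169.05868905675894
[-3.85, 3.65, 3.9] [-0.1, -0.1, 1.2] dist cm 6.6
```

```bash
python3 - <<'E'
from h import *
plan([(.4752,.3696,.235,168.5),(.4752,.3696,.123,168.5)])
E
```

```text
[-3.89, 3.76, 0.4] [-0.1, -0.1, -1.3] dist cm 5.4
[0.0, -0.0, 11.2] [0.0, 0.0, 0.0] dist cm 11.2
```

Request:
{"method": "jog_arm", "body": {"motion": [[[-3.9,3.8,0.4],[0,0,-1.3]],[[-3.9,3.8,0.4],[0,0,-1.3]],[[-3.9,3.8,0.4],[0,0,-1.3]]]}}

```text
time_s: 2.48
eef_pos: [0.4773, 0.3678, 0.2342]
orientation: [-0.001, 0.103, 0.995, -0.001]
ft_force: [-0.9, -0.0, -0.1]
opening: 0.0856
gripper_force: 0.0
```

Request:
{"method": "jog_arm", "body": {"motion": [[[0,0,3],[0,0,0]],[[0,0,6],[0,0,0]],[[0,0,9],[0,0,0]],[[0,0,11.2],[0,0,0]],[[0,0,11.2],[0,0,0]]]}}

```text
time_s: 2.9
eef_pos: [0.4731, 0.3655, 0.1198]
orientation: [-0.003, 0.103, 0.995, -0.002]
ft_force: [-0.3, 0.2, -0.6]
opening: 0.0857
gripper_force: 0.0
```

Request:
{"method": "jog_arm", "body": {"motion": [[[0,0,0],[0,0,0]],[[0,0,0],[0,0,0]],[[0,0,0],[0,0,0]],[[0,0,0],[0,0,0]],[[0,0,0],[0,0,0]]], "gripper": 1}}

```text
time_s: 3.32
eef_pos: [0.4761, 0.3683, 0.1253]
orientation: [0.001, 0.101, 0.995, 0.001]
ft_force: [-0.2, -0.7, 0.4]
opening: 0.0255
gripper_force: 0.2
```

Request:
{"method": "jog_arm", "body": {"motion": [[[0,0,0],[0,0,0]],[[0,0,0],[0,0,0]],[[0,0,0],[0,0,0]],[[0,0,0],[0,0,0]],[[0,0,0],[0,0,0]]]}}

```text
time_s: 3.73
eef_pos: [0.4767, 0.3686, 0.1261]
orientation: [0.002, 0.101, 0.995, 0.001]
ft_force: [0.2, 0.1, 9.9]
opening: 0.008
gripper_force: 60.8
```

Opening is 8 mm, where 24 was expected. I'll look before going further.

```bash
python3 - <<'E'
from h import *
s=readout.state();print({k:np.round(s[k],4) for k in('time_s','eef_pos','opening','gripper_force','ft_force','ft_torque')})
np.savez('w2.npz',p=s['eef_pos'],M=rot().as_matrix())
w=optics.snapshot('wrist')[:,:,::-1];sd=optics.snapshot('side')[:,:,::-1]
a=cv2.resize(w[160:420,200:460],(400,400));b=cv2.resize(sd[220:340,290:410],(400,400),interpolation=cv2.INTER_CUBIC)
cv2.imwrite('pics/g1.png',np.hstack([a,b]))
E
```

```text
{'time_s': np.float64(3.7333), 'eef_pos': array([0.4767, 0.3686, 0.1261]), 'opening': np.float64(0.008), 'gripper_force': np.float64(60.8042), 'ft_force': array([0.2188, 0.0635, 9.8781]), 'ft_torque': array([-0.1265,  0.0593, -0.0034])}
```

View pics/g1.png

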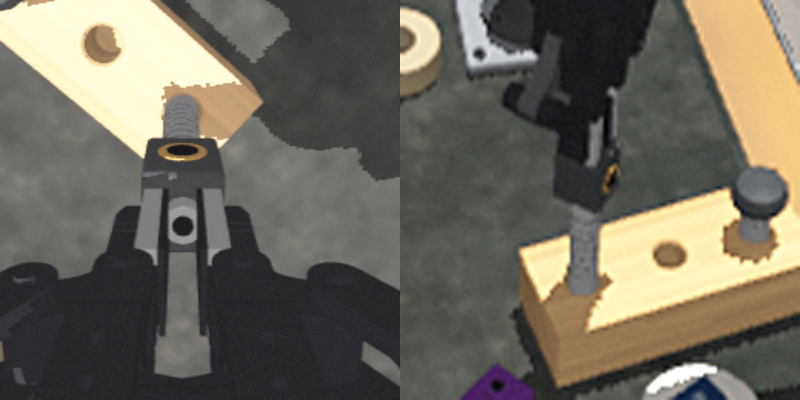

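```bash
python3 - <<'E'
from h import *
m=optics.camera_model('wrist');K,T=m['K'],np.linalg.inv(m['T_tool_cam'])
def pr(t):
    c=T[:3,:3]@np.array(t)+T[:3,3];u=K[0,0]*c[0]/-c[2]+K[0,2];v=K[1,1]*-c[1]/-c[2]+K[1,2]
    return np.round([(u-200)/.65,(v-160)/.65]).tolist()
for y in(-.012,-.004,.004,.012):
    print(y,[(x,z,pr((x,y,z))) for x in(.011,) for z in(0,-.019,-.035,-.045,-.06)])
d=np.load('w2.npz')
h=d['M'].T@(np.array([.4752,.3696,.161])-d['p']);print('head top centre in tool',h,pr(h),'screw top',pr(h+[0,0,-.007]))
for sx in(-1,1):
  for sy in(-1,1): print(sx,sy,'top corner',pr(h+[sx*.013,sy*.012,0]),'bottom',pr(h+[sx*.013,sy*.012,.034]))
E
```

```text
-0.012 [(0.011, 0, [146.0, 143.0]), (0.011, -0.019, [142.0, 162.0]), (0.011, -0.035, [138.0, 181.0]), (0.011, -0.045, [135.0, 195.0]), (0.011, -0.06, [130.0, 221.0])]
-0.004 [(0.011, 0, [169.0, 143.0]), (0.011, -0.019, [168.0, 162.0]), (0.011, -0.035, [166.0, 181.0]), (0.011, -0.045, [165.0, 195.0]), (0.011, -0.06, [164.0, 221.0])]
0.004 [(0.011, 0, [192.0, 143.0]), (0.011, -0.019, [194.0, 162.0]), (0.011, -0.035, [195.0, 181.0]), (0.011, -0.045, [196.0, 195.0]), (0.011, -0.06, [197.0, 221.0])]
0.012 [(0.011, 0, [216.0, 143.0]), (0.011, -0.019, [219.0, 162.0]), (0.011, -0.035, [223.0, 181.0]), (0.011, -0.045, [226.0, 195.0]), (0.011, -0.06, [231.0, 221.0])]
head top centre in tool [ 0.00153068  0.00072701 -0.03487146] [183.0, 212.0] screw top [183.0, 223.0]
-1 -1 top corner [142.0, 252.0] bottom [149.0, 204.0]
-1 1 top corner [224.0, 252.0] bottom [217.0, 204.0]
1 -1 top corner [140.0, 169.0] bottom [148.0, 134.0]
1 1 top corner [226.0, 169.0] bottom [218.0, 134.0]
```

The fingers closed on the top screw. The image puts the finger ends about 35 mm short of the stated TCP, with the tips at tool z ≈ -0.035. I'll open, descend about 3.5 cm and grip again.

Request:
{"method": "jog_arm", "body": {"motion": [[[0,0,0],[0,0,0]],[[0,0,0],[0,0,0]],[[0,0,0],[0,0,0]],[[0,0,0],[0,0,0]],[[0,0,0],[0,0,0]]], "gripper": -1}}

```text
time_s: 4.25
eef_pos: [0.4755, 0.368, 0.1239]
orientation: [-0.0, 0.101, 0.995, -0.0]
ft_force: [-0.4, 0.3, -0.1]
opening: 0.0679
gripper_force: 0.0
```

```bash
python3 - <<'E'
from h import *
s=readout.state();print(s['time_s'],s['opening'],s['ft_force'],s['eef_pos'])
plan([(.4758,.3694,.090,168.4)])
cv2.imwrite('pics/w3.png',cv2.resize(optics.snapshot('wrist')[:,:,::-1],None,fx=1.25,fy=1.25))
E
```

```text
4.25 0.06792323430505899 [-0.4323374   0.31273155 -0.07599956] [0.47552404 0.3680435  0.1239456 ]
[-0.0, 0.14, 3.39] [-0.0, -0.0, -0.0] dist cm 3.4
```

View pics/w3.png

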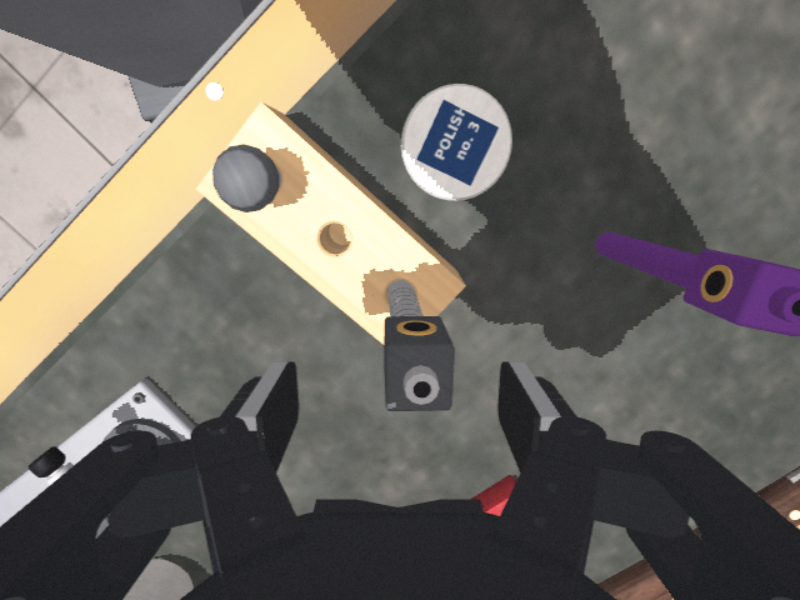

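```bash
python3 - <<'E'
from h import *
np.set_printoptions(precision=4,suppress=True)
s=readout.state();np.savez('w3.npz',p=s['eef_pos'],M=rot().as_matrix())
g=lambda u,v,z:wz('w3.npz',u/1.25,v/1.25,z)
print('screw',g(421,385,.168),[g(*p,.161) for p in((387,345),(453,345),(389,410),(452,408))])
# rod at hole mouth (block top z=.05): visible rod base centre
print('rod base',g(401,288,.05), 'mid hole',g(335,238,.05),'rest top',g(246,177,.092))
print('tool x,y axes',s['eef_pos'],rot().as_matrix()[:,:2].T)
E
```

```text
screw [0.476  0.3762 0.168 ] [array([0.4625, 0.3673, 0.161 ]), array([0.4671, 0.3893, 0.161 ]), array([0.4869, 0.3628, 0.161 ]), array([0.4906, 0.3849, 0.161 ])]
rod base [0.4716 0.3711 0.05  ] mid hole [0.4352 0.3402 0.05  ] rest top [0.3954 0.314  0.092 ]
tool x,y axes [0.4755 0.368  0.1239] [[-0.9795  0.2016  0.0003]
 [ 0.2016  0.9795 -0.0003]]
```

Request:
{"method": "jog_arm", "body": {"motion": [[[0,0,1.7],[0,0,0]],[[0,0,3.4],[0,0,0]],[[0,0,3.4],[0,0,0]],[[0,0,3.4],[0,0,0]]]}}

```text
time_s: 4.63
eef_pos: [0.4751, 0.3678, 0.0895]
orientation: [-0.001, 0.101, 0.995, -0.001]
ft_force: [0.1, 0.1, -0.3]
opening: 0.0855
gripper_force: 0.0
```

Request:
{"method": "jog_arm", "body": {"motion": [[[0,0,0],[0,0,0]],[[0,0,0],[0,0,0]],[[0,0,0],[0,0,0]],[[0,0,0],[0,0,0]],[[0,0,0],[0,0,0]]], "gripper": 1}}

```text
time_s: 5.05
eef_pos: [0.4758, 0.3682, 0.0905]
orientation: [0.0, 0.101, 0.995, 0.0]
ft_force: [0.6, 0.1, 1.1]
opening: 0.0257
gripper_force: 0.0
```

Request:
{"method": "jog_arm", "body": {"motion": [[[0,0,0],[0,0,0]],[[0,0,0],[0,0,0]],[[0,0,0],[0,0,0]],[[0,0,0],[0,0,0]],[[0,0,0],[0,0,0]]]}}

```text
time_s: 5.47
eef_pos: [0.4759, 0.3682, 0.0906]
orientation: [0.0, 0.101, 0.995, 0.0]
ft_force: [-0.7, 0.2, 5.8]
opening: 0.0231
gripper_force: 58.8
```

Request:
{"method": "jog_arm", "body": {"motion": [[[0,0,-1],[0,0,0]],[[0,0,-3],[0,0,0]],[[0,0,-5.5],[0,0,0]],[[0,0,-8],[0,0,0]],[[0,0,-10.5],[0,0,0]]]}}

```text
time_s: 5.88
eef_pos: [0.4751, 0.3677, 0.1961]
orientation: [-0.001, 0.101, 0.995, -0.0]
ft_force: [0.5, -0.1, -2.4]
opening: 0.0234
gripper_force: 60.0
```

```bash
python3 - <<'E'
from h import *
s=readout.state();print(s['time_s'],s['opening'],s['gripper_force'],s['ft_force'],s['ft_torque'],s['eef_pos'])
np.savez('w4.npz',p=s['eef_pos'],M=rot().as_matrix())
w=optics.snapshot('wrist')[:,:,::-1];sd=optics.snapshot('side')[:,:,::-1]
a=cv2.resize(w[100:400,170:470],(400,400));b=cv2.resize(sd[150:330,270:450],(400,400),interpolation=cv2.INTER_CUBIC)
cv2.imwrite('pics/g2.png',np.hstack([a,b]))
plan([(.47,.24,.2,140),(.55,.165,.2,115.6)],p=[.4755,.368,.1955],Rc=Rt(168.4))
E
```

```text
5.8833 0.023407918956087192 60.029107332229614 [ 0.48872865 -0.14054605 -2.35425368] [ 0.05535981 -0.02053691  0.01197376] [0.47511144 0.36774127 0.19614059]
[-2.04, -12.65, -0.45] [-0.0, -0.0, 28.4] dist cm 12.8
[-10.95, -0.6, -0.0] [0.0, -0.0, 24.4] dist cm 11.0
```

View pics/g2.png

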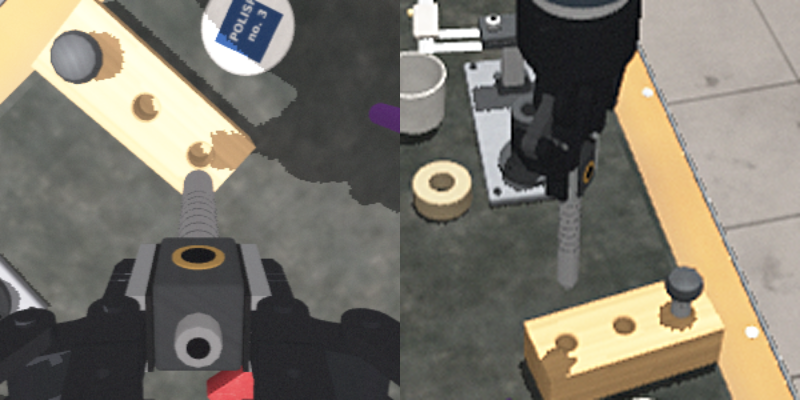

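The post is gripped by the head's x faces and hangs straight, with the bore visible. Screw at (318,355) and foot at (318,229) in wrist pixels. Both hole mouths in the block are clear.

```bash
python3 - <<'E'
from h import *
m=optics.camera_model('wrist');K,T=m['K'],m['T_tool_cam']
def tx(u,v,z):
    d=T[:3,:3]@np.array([(u-K[0,2])/K[0,0],-(v-K[1,2])/K[1,1],-1]);o=T[:3,3];return (o+d*(z-o[2])/d[2])[:2]*1000
print('screw',tx(318.5,355,-.0774),'head front face top edge',tx(318.5,100+265*.75,-.0704),'back',tx(318.5,100+370*.75,-.0704))
print('foot edge r3.8',tx(318.5,229,.0786),'taper edge r8',tx(318.5,229,.0686))
E
```

```text
screw [1.11144512 0.42913305] head front face top edge [17.76178381  0.44195678] back [-12.72260563   0.43132299]
foot edge r3.8 [4.31825375 0.58660005] taper edge r8 [6.81972093 0.5774503 ]
```

```bash
python3 - <<'E'
from h import *
plan([(.48,.24,.2,142),(.529,.138,.2,115.6)],p=[.4755,.368,.1955],Rc=Rt(168.4))
E
```

```text
[-3.01, -12.45, -0.45] [0.0, -0.0, 26.4] dist cm 12.8
[-10.14, -5.02, -0.0] [0.0, -0.0, 26.4] dist cm 11.3
```

Request:
{"method": "jog_arm", "body": {"motion": [[[-1,-2.5,-0.4],[0,0,6]],[[-1.5,-5.5,-0.4],[0,0,12]],[[-2.2,-8.5,-0.4],[0,0,18]],[[-3,-12.4,-0.4],[0,0,24]],[[-3,-12.4,-0.4],[0,0,26.4]]]}}

```text
time_s: 6.4
eef_pos: [0.4793, 0.2354, 0.1984]
orientation: [-0.0, 0.33, 0.944, -0.002]
ft_force: [1.3, 0.9, -2.5]
opening: 0.0228
gripper_force: 60.6
```

Request:
{"method": "jog_arm", "body": {"motion": [[[-3,-1.5,0],[0,0,7]],[[-6,-3,0],[0,0,14]],[[-9,-4.5,0],[0,0,20]],[[-10.1,-5,0],[0,0,26.4]],[[-10.1,-5,0],[0,0,26.4]]]}}

```text
time_s: 6.82
eef_pos: [0.5294, 0.1362, 0.1979]
orientation: [-0.001, 0.537, 0.844, -0.001]
ft_force: [-0.1, -0.2, -2.6]
opening: 0.0231
gripper_force: 60.8
```

Request:
{"method": "jog_arm", "body": {"motion": [[[0,0,0],[0,0,0]],[[0,0,0],[0,0,0]]]}}

```text
time_s: 6.98
eef_pos: [0.5281, 0.1394, 0.1985]
orientation: [-0.001, 0.532, 0.847, -0.0]
ft_force: [0.2, -0.5, -2.7]
opening: 0.0231
gripper_force: 60.8
```

```bash
python3 - <<'E'
from h import *
s=readout.state();print(s['time_s'],s['opening'],s['gripper_force'],s['ft_force'],s['ft_torque'],s['eef_pos'],s['orientation'])
np.savez('w5.npz',p=s['eef_pos'],M=rot().as_matrix())
w=optics.snapshot('wrist')[:,:,::-1];cv2.imwrite('pics/w5f.png',w)
cv2.imwrite('pics/w5.png',cv2.resize(w[140:380,210:530],None,fx=2.5,fy=2.5,interpolation=cv2.INTER_CUBIC))
E
```

```text
6.9833 0.023125554199730714 60.78508257865906 [ 0.20770461 -0.52543823 -2.70118976] [ 0.00160311 -0.01413401  0.01915882] [0.52811814 0.13938991 0.19853304] [-6.36134716e-04  5.32004768e-01  8.46741061e-01 -3.13241731e-04]
```

View pics/w5.png

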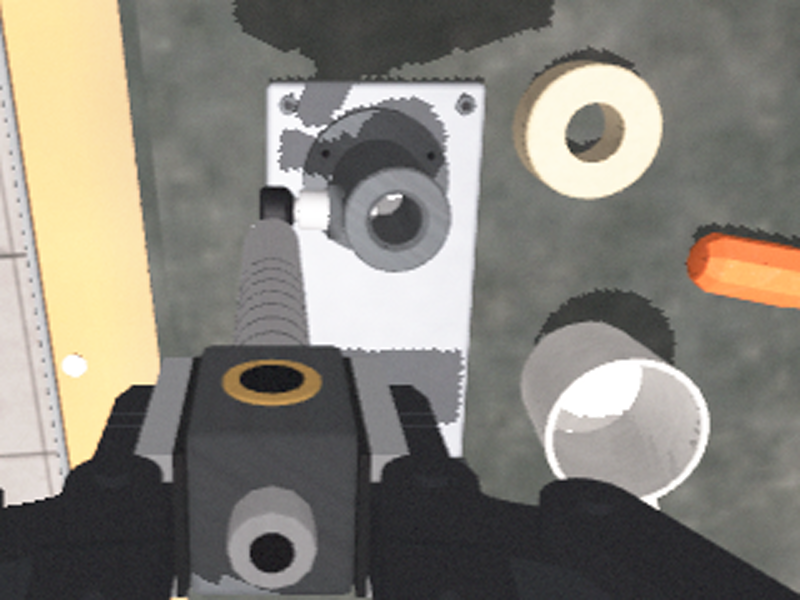

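```bash
python3 - <<'E'
from h import *
g=lambda u,v,z:wz('w5.npz',210+u/2.5,140+v/2.5,z)
an=lambda v:np.degrees(np.arctan2(v[1],v[0]))
mo=g(397.5,219.5,.085);print('mouth',mo)
a,b,c=g(267,82,.013),g(485,81,.013),g(463,440,.013)
print('plate x yaw',an(b-a),np.linalg.norm(b-a),'y yaw',an(b-c),'mouth from plate',(a+b)/2+.04*(c-b)/np.linalg.norm(c-b))
print('mouth ring diam',np.linalg.norm(g(344,219,.085)-g(451,219,.085)))
print('tool yaw',an(rot().as_matrix()[:,0]))
plan([(mo[0],mo[1],.2,115.6)])
plan([(.565,.1555,.2,115.6)])
E
```

```text
mouth [0.56846135 0.15564687 0.085     ]
plate x yaw 25.95120830039928 0.08839868635958911 y yaw 115.88908332317996 mouth from plate [0.56824268 0.15544733 0.013     ]
mouth ring diam 0.03630272089454711
tool yaw 115.73633430112477
[-0.32, 4.33, -0.13] [-0.0, -0.0, 0.1] dist cm 4.3
[-0.18, 4.01, -0.13] [-0.0, -0.0, 0.1] dist cm 4.0
```

Request:
{"method": "jog_arm", "body": {"motion": [[[-0.1,2.1,0],[0,0,0]],[[-0.3,4.2,0],[0,0,0.1]],[[-0.3,4.2,0],[0,0,0.1]],[[-0.3,4.2,1.5],[0,0,0.1]],[[-0.3,4.2,3.0],[0,0,0.1]]]}}

```text
time_s: 7.45
eef_pos: [0.5678, 0.1556, 0.169]
orientation: [0.0, 0.532, 0.846, 0.0]
ft_force: [0.3, 0.5, -2.3]
opening: 0.0234
gripper_force: 61.1
```

```bash
python3 - <<'E'
from h import *
s=readout.state();print(s['time_s'],s['ft_force'],s['eef_pos'])
np.savez('w6.npz',p=s['eef_pos'],M=rot().as_matrix())
w=optics.snapshot('wrist')[:,:,::-1];sd=optics.snapshot('side')[:,:,::-1]
a=cv2.resize(w[170:290,260:380],(400,400),interpolation=cv2.INTER_CUBIC);b=cv2.resize(sd[130:250,270:390],(400,400),interpolation=cv2.INTER_CUBIC)
cv2.imwrite('pics/g3.png',np.hstack([a,b]))
E
```

```text
7.45 [ 0.33975267  0.51460234 -2.335083  ] [0.5677895  0.1555852  0.16903931]
```

View pics/g3.png

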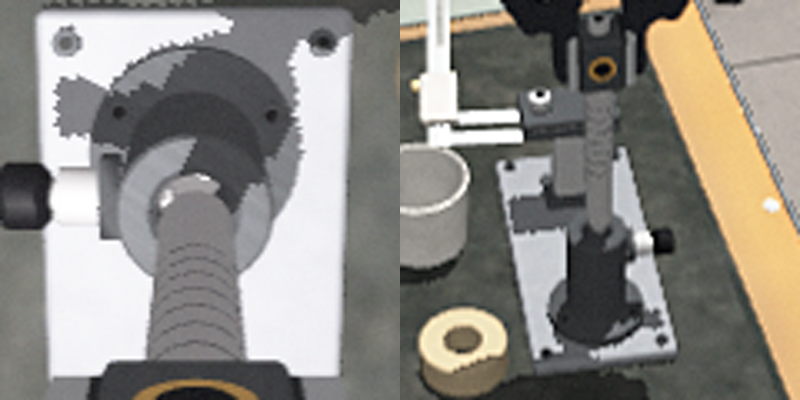

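The rod's foot is centred over the bore, about 5 mm above the mouth: foot at (195,190) in a ring spanning x 118–273. I'll lower in force-watched steps.

Request:
{"method": "jog_arm", "body": {"motion": [[[0,0,0.4],[0,0,0]],[[0,0,0.8],[0,0,0]],[[0,0,1.2],[0,0,0]],[[0,0,1.5],[0,0,0]],[[0,0,1.5],[0,0,0]]]}}

```text
time_s: 7.97
eef_pos: [0.5677, 0.1544, 0.1537]
orientation: [-0.0, 0.534, 0.846, -0.0]
ft_force: [0.4, 0.1, -2.3]
opening: 0.0235
gripper_force: 61.0
```

Request:
{"method": "jog_arm", "body": {"motion": [[[0,0,0.2],[0,0,0]],[[0,0,0.4],[0,0,0]],[[0,0,0.6],[0,0,0]],[[0,0,0.8],[0,0,0]],[[0,0,0.8],[0,0,0]]]}}

```text
time_s: 8.38
eef_pos: [0.5679, 0.1543, 0.1457]
orientation: [-0.0, 0.534, 0.846, -0.0]
ft_force: [0.6, 0.3, -4.1]
opening: 0.0232
gripper_force: 61.0
```

Request:
{"method": "jog_arm", "body": {"motion": [[[0,0,0.15],[0,0,0]],[[0,0,0.3],[0,0,0]],[[0,0,0.45],[0,0,0]],[[0,0,0.6],[0,0,0]],[[0,0,0.6],[0,0,0]]]}}

```text
time_s: 8.8
eef_pos: [0.5686, 0.1545, 0.1406]
orientation: [0.001, 0.534, 0.846, 0.001]
ft_force: [2.9, 1.4, 1.6]
opening: 0.0233
gripper_force: 61.5
```

Request:
{"method": "jog_arm", "body": {"motion": [[[0,0,0.1],[0,0,0]],[[0,0,0.2],[0,0,0]],[[0,0,0.3],[0,0,0]],[[0,0,0.4],[0,0,0]],[[0,0,0.4],[0,0,0]]]}}

```text
time_s: 9.22
eef_pos: [0.5685, 0.1545, 0.1364]
orientation: [0.001, 0.534, 0.846, 0.001]
ft_force: [4.0, 0.7, -1.4]
opening: 0.0239
gripper_force: 61.1
```

Request:
{"method": "jog_arm", "body": {"motion": [[[0,0,0.05],[0,0,0]],[[0,0,0.1],[0,0,0]],[[0,0,0.15],[0,0,0]],[[0,0,0.2],[0,0,0]],[[0,0,0.25],[0,0,0]]]}}

```text
time_s: 9.63
eef_pos: [0.5684, 0.1545, 0.1336]
orientation: [0.0, 0.534, 0.846, 0.0]
ft_force: [4.8, 1.7, -0.4]
opening: 0.0232
gripper_force: 61.3
```

Request:
{"method": "jog_arm", "body": {"motion": [[[0,0,0.05],[0,0,0]],[[0,0,0.1],[0,0,0]],[[0,0,0.15],[0,0,0]],[[0,0,0.2],[0,0,0]],[[0,0,0.25],[0,0,0]]]}}

```text
time_s: 10.05
eef_pos: [0.5684, 0.1546, 0.1311]
orientation: [0.0, 0.534, 0.846, 0.0]
ft_force: [4.8, 1.7, 1.4]
opening: 0.0234
gripper_force: 61.4
```

Request:
{"method": "jog_arm", "body": {"motion": [[[0,0,0.05],[0,0,0]],[[0,0,0.1],[0,0,0]],[[0,0,0.15],[0,0,0]],[[0,0,0.2],[0,0,0]],[[0,0,0.25],[0,0,0]]]}}

```text
time_s: 10.47
eef_pos: [0.5684, 0.1546, 0.1286]
orientation: [0.0, 0.534, 0.846, 0.0]
ft_force: [5.2, 1.6, -0.4]
opening: 0.0236
gripper_force: 61.4
```

Request:
{"method": "jog_arm", "body": {"motion": [[[0,0,0.06],[0,0,0]],[[0,0,0.12],[0,0,0]],[[0,0,0.18],[0,0,0]],[[0,0,0.24],[0,0,0]],[[0,0,0.28],[0,0,0]]]}}

```text
time_s: 10.88
eef_pos: [0.5684, 0.1546, 0.1258]
orientation: [0.0, 0.534, 0.846, 0.0]
ft_force: [5.1, 3.0, 0.1]
opening: 0.0236
gripper_force: 61.5
```

Request:
{"method": "jog_arm", "body": {"motion": [[[0,0,0.06],[0,0,0]],[[0,0,0.12],[0,0,0]],[[0,0,0.18],[0,0,0]],[[0,0,0.24],[0,0,0]],[[0,0,0.28],[0,0,0]]]}}

```text
time_s: 11.3
eef_pos: [0.5686, 0.1546, 0.1247]
orientation: [0.001, 0.534, 0.846, 0.001]
ft_force: [0.7, 1.9, 17.4]
opening: 0.0229
gripper_force: 63.8
```

Force rose steeply to 17 N at a depth of about 39 mm, which looks like the stop. I'll ease off and read again.

Request:
{"method": "jog_arm", "body": {"motion": [[[0,0,-0.05],[0,0,0]],[[0,0,-0.1],[0,0,0]],[[0,0,-0.1],[0,0,0]]]}}

```text
time_s: 11.55
eef_pos: [0.5684, 0.1546, 0.1247]
orientation: [0.001, 0.534, 0.846, 0.001]
ft_force: [3.3, 0.8, 8.4]
opening: 0.0229
gripper_force: 62.5
```

Request:
{"method": "jog_arm", "body": {"motion": [[[0,0,-0.1],[0,0,0]],[[0,0,-0.2],[0,0,0]],[[0.08,0.05,-0.2],[0,0,0]],[[0.08,0.05,-0.15],[0,0,0]],[[0.08,0.05,-0.1],[0,0,0]]]}}

```text
time_s: 11.97
eef_pos: [0.5683, 0.1551, 0.1249]
orientation: [0.0, 0.534, 0.846, -0.0]
ft_force: [4.1, 0.2, 6.7]
opening: 0.0234
gripper_force: 62.3
```

Request:
{"method": "jog_arm", "body": {"motion": [[[0,0,0.04],[0,0,0]],[[0,0,0.08],[0,0,0]],[[0,0,0.1],[0,0,0]],[[0,0,0.1],[0,0,0]]]}}

```text
time_s: 12.3
eef_pos: [0.5684, 0.1551, 0.1249]
orientation: [0.001, 0.534, 0.846, 0.0]
ft_force: [2.7, -0.1, 8.9]
opening: 0.0231
gripper_force: 62.8
```

The same depth came back after lifting and shifting, so this is the stop screw. Releasing.

Request:
{"method": "jog_arm", "body": {"motion": [[[0,0,0],[0,0,0]],[[0,0,0],[0,0,0]],[[0,0,0],[0,0,0]],[[0,0,0],[0,0,0]],[[0,0,0],[0,0,0]]], "gripper": -1}}

```text
time_s: 12.72
eef_pos: [0.5676, 0.1553, 0.1236]
orientation: [-0.0, 0.534, 0.846, -0.0]
ft_force: [0.4, -0.0, 0.5]
opening: 0.0815
gripper_force: 0.0
```

Request:
{"method": "jog_arm", "body": {"motion": [[[0,0,0],[0,0,0]],[[0,0,0],[0,0,0]],[[0,0,-2],[0,0,0]],[[0,0,-5],[0,0,0]],[[0,0,-8],[0,0,0]]]}}

```text
time_s: 13.13
eef_pos: [0.5673, 0.1552, 0.2043]
orientation: [-0.001, 0.534, 0.846, -0.001]
ft_force: [1.1, 1.0, 1.2]
opening: 0.0856
gripper_force: 0.0
```

Request:
{"method": "jog_arm", "body": {"motion": [[[0,0,-2],[0,0,0]],[[0,0,-3],[0,0,0]],[[0,0,-3],[0,0,0]],[[0,0,-3],[0,0,0]]]}}

```text
time_s: 13.47
eef_pos: [0.568, 0.1553, 0.2332]
orientation: [-0.0, 0.534, 0.846, -0.0]
ft_force: [0.0, -0.4, -0.0]
opening: 0.0853
gripper_force: 0.0
```

```bash
python3 - <<'E'
from h import *
s=readout.state();print(s['time_s'],s['opening'],s['ft_force'],s['eef_pos'])
np.savez('w7.npz',p=s['eef_pos'],M=rot().as_matrix())
w=optics.snapshot('wrist');cv2.imwrite('pics/w7.png',w[:,:,::-1])
sd=optics.snapshot('side');cv2.imwrite('pics/s7.png',sd[:,:,::-1])
# find bright screw ring & brass blob in the wrist picture near the expected place
m=optics.camera_model('wrist');K,T=m['K'],np.linalg.inv(m['T_tool_cam'])
def pr(P):
    t=rot().as_matrix().T@(np.array(P)-s['eef_pos']);c=T[:3,:3]@t+T[:3,3]
    return np.round([K[0,0]*c[0]/-c[2]+K[0,2],K[1,1]*c[1]/c[2]+K[1,2]],1)
print('expected screw px',pr([.5683,.1553,.085-.039+.132+.024]),'bush',pr(np.array([.5683,.1553,.178])+.013*rot().as_matrix()[:,0]))
h=cv2.cvtColor(w,cv2.COLOR_RGB2HSV)
br=((h[...,0]>10)&(h[...,0]<28)&(h[...,1]>110)).astype('uint8')
n,_,st,ce=cv2.connectedComponentsWithStats(br[:, :]);print([(st[i].tolist(),ce[i].round(1).tolist()) for i in range(1,n) if 40<st[i,4] and 250<ce[i][0]<390])
wh=((h[...,1]<40)&(h[...,2]>150)).astype('uint8')
n,_,st,ce=cv2.connectedComponentsWithStats(wh);print([(st[i].tolist(),ce[i].round(1).tolist()) for i in range(1,n) if 30<st[i,4]<2000 and 270<ce[i][0]<370])
E
```

```text
13.4667 0.08534663860139559 [ 0.01987539 -0.35182759 -0.01752437] [0.56798717 0.15532789 0.23321982]
expected screw px [318.  255.2] bush [318.1 225.9]
[([309, 224, 22, 6, 66], [319.1, 226.9])]
[([332, 168, 27, 153, 1874], [348.1, 240.0]), ([329, 212, 8, 10, 56], [332.8, 217.2]), ([335, 337, 51, 18, 496], [362.5, 344.0]), ([334, 351, 54, 49, 1126], [368.3, 370.7])]
```

```bash
python3 - <<'E'
from h import *
sd=cv2.imread('pics/s7.png');h=cv2.cvtColor(sd,cv2.COLOR_BGR2HSV)
br=((h[...,0]>10)&(h[...,0]<28)&(h[...,1]>110)).astype('uint8')
n,_,st,ce=cv2.connectedComponentsWithStats(br[:250])
m=optics.camera_model('side');K,T=m['K'],np.linalg.inv(m['cam_to_world'])
def pr(P):
    c=T[:3,:3]@np.array(P)+T[:3,3];return np.round([K[0,0]*c[0]/-c[2]+K[0,2],K[1,1]*c[1]/c[2]+K[1,2]],1)
b=np.array([.568,.1553,0])+.013*rot().as_matrix()[:,0]
for z in(.172,.175,.178,.181,.184):print(z,pr(b+[0,0,z]))
print([(st[i].tolist(),ce[i].round(1).tolist()) for i in range(1,n) if st[i,4]>8 and 290<ce[i][0]<370])
print('mouth pred',pr([.568,.1553,.085]),'seen earlier 329.2,199.4')
E
```

```text
0.172 [330.  169.6]
0.175 [330.  168.4]
0.178 [330.  167.2]
0.181 [330. 166.]
0.184 [330.  164.8]
[([289, 0, 16, 20, 206], [296.9, 9.1]), ([289, 47, 17, 21, 221], [297.7, 56.7]), ([326, 90, 17, 8, 43], [335.9, 92.8]), ([307, 130, 21, 4, 27], [316.8, 131.5]), ([325, 164, 9, 7, 37], [329.3, 167.0])]
mouth pred [328.8 198.3] seen earlier 329.2,199.4
```

```bash
python3 -c "
from rig import r
print(r.sign_off())"
```

```text
the job is handed in; nothing more can be done
None
```

The post is in the holder, past the plunger and resting on the stop screw about 39 mm down, with its cross bore facing the clamp; the most upward force read while setting it down was about 17 N, and the job is handed in at about 13.5 s. My first grip closed on the head's top screw instead of the head (about 10 N downward), so I opened and regripped.

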